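# Gather lens rings in the pick corner of a tote

### The arm

A 6-joint arm with a two-finger parallel gripper is mounted at the origin on a cart in front of the work surface, level with it; the furniture and walls round the work are solid. World frame = base frame: x ahead of the robot, y to its left, z up, the work surface at z = 0. Lengths are in m, angles in degrees, forces in N, time in s.
With the tool pointing down it reaches from about 0.3 to 0.75 m from the base axis. Payload 8.5 kg.
Tool frame: the origin (TCP) lies at the very end of the fingers, on their centre line; the grasp point (between the pads) lies 19 mm behind it; x points along the fingers, y is the direction in which the jaws open and shut, and the axes are right-handed (so a half turn about x gives the same grasp; the last joint's range is limited). The gripper opens to 85 mm and grips with 20 to 120 N. Pads are 22 mm wide; open, the fingers measure 114 mm over their backs; the gripper's body (76 mm by 85 mm) begins 54 mm behind the grasp point. The pads swing forward as they close: fully open they stand 13 mm farther back than shut.
Start: joints at [58.826, 21.807, 74.336, -0, 83.858, -12.336], TCP at [0.178, 0.521, 0.193] pointing down, gripper open.
Joint ranges: [-178.18, 178.18], [-50.72, 133.34], [12.68, 142.11], [-81.47, 261.47], [9.98, 163.14], [-165.26, 165.26]. Speed limits (degrees/s): [136.94, 136.94, 180, 180, 180, 180].

### API

Orientations are given as a 3x3 rotation matrix whose columns are the frame's x, y, z axes.
In Python, from rig import env, eyes, close_job gives the robot as it stands.
- The arm moves only by the shell command python3 -m pendant 'ROWS' [OPENING] [FORCE]. ROWS is a JSON object of lists of equal length, an entry for each row: "travel": the shift along the world's x, y, z in mm, a list of three; "delta_rot": the turn, a rotation vector about the world's x, y, z in rad, a list of three. In form: {"travel": [[x, y, z], ...], "delta_rot": [[wx, wy, wz], ...]}. A call has 1 to 20 rows; each row shifts and turns the commanded pose from where the row before left it; what a row does not reach is not made up. A row lasts 1/12 s, in which the tool goes at most 41.7 mm and 7.16 degrees, less where a joint would pass 70% of its speed; a pose out of reach is approached as far as the arm can. A call with a gripper value outside its range is refused whole. OPENING is the finger opening in mm, from 0 to 85.4, set as the call begins (- or left out, the last holds). The fingers move at their own pace and stop on an object; FORCE is the grip in N (left out, the last holds). Time passes only in rows, so rows that do not move let the fingers close. It gives the time, the measured TCP pose, the force and the opening at its end, in the units of the state.
- env.observe(): the state, without advancing time (a new reading comes with each control period).
- eyes.get_image(name): name is "scene" or "top" or "wrist"; returns the picture (400x640x3 uint8, red, green, blue); there is no depth.
- eyes.camera_model(name): a dict with "vfov" (degrees; the focal length in pixels is half the picture's height over the tangent of half this angle, whatever the lens; pixels are square), "cx", "cy" (the principal point, pixels), "k1" (the pictures are not rectified: a ray, as slopes to the right and down, at radius r is drawn at 1 + k1 r^2 times it, then the intrinsics apply), "pose" (4x4, takes a point from camera to world coordinates). Camera axes: x right, y up, looking along -z (the intrinsics and any distortion apply to the point x, -y, -z); pixel columns grow to the right and rows downward; lengths in m; the calibration is good to about 2 mm. A picture is of the moment at which its call begins: read the wrist's pose just before it. camera_model takes no time and is no camera call; for the wrist camera it gives the pose at the moment of the call.
- close_job(): hands the job in, once; it reports no verdict.
The state is a dict: "time_s": time; "q": joint angles; "qvel": joint speeds; "joint_efforts": joint torques, N m; "position": TCP position; "tool_rot": TCP orientation; "ft_force": force on the tool from outside, world axes, zero at the start; "wrist_torque": the same for the moment, N m; "grip_width": finger opening in m.
Only numpy, scipy, OpenCV 4.12 (cv2) and the standard library are available. Lean on these libraries where they do the work, as an engineer would, in place of code of your own. Each camera call takes 0.05 s, during which the arm holds its last target. There are 200 camera calls.

### The job

First put the stray lens ring from the worktop into the small grey tote with the two others and let go of it, while the tote stands flat. Then take the tote by its orange grip tab and tip it, about 30 degrees, onto its blue corner, that corner staying down on the worktop as its lowest point, until all three rings have slid onto the blue part of the tote's floor. Finish still holding the tote tilted like that, motionless, so that the rings can be picked from the corner; do not put it down, and leave the brass weight, glue bottle and tape roll where they stand.

Things in the scene. Friction and masses are not known exactly. Their poses are not given: they have to be found in the camera images.
- tote: Loose open square grey tote, 168 x 168 mm (176 over the rim), 40 high, walls and floor 4 thick, 0.15 to 0.31 kg, flat at the start. Origin: centre of underside; z up, x and y along its sides. Blue corner at (-x, -y), roughly towards the robot; orange tab at (+x, +y). Slick inside (friction 0.14 to 0.2): rings start to slide at 8 to 12 degrees of tilt, and along the walls into the corner at 14 to 20.
- tote_grip (a point): Grip point in the tote's orange tab, at (58, 58, 66) mm in the tote's frame (same axes): an upright blade 14 mm thick, 36 mm long along the tote's diagonal (the line from the blue corner to the tab). Its top is 18 mm above this point, the tote's rim 26 mm below it. Pinch it across its 14 mm from above.
- blue_corner (a point): Bottom outer corner of the tote at its blue end, at (-84, -84, 0) mm in the tote's frame (same axes): the corner to tip it onto. The blue part of the floor is the square from the inner corner above this point (at -80, -80) to x = 5, y = 5 mm in the tote's frame; the rim is blue there too.
- corner_left (a point): Bottom outer corner of the tote at (-84, 84, 0) mm in its frame.
- corner_right (a point): Bottom outer corner of the tote at (84, -84, 0) mm in its frame.
- ring_a: Black knurled round lens ring with dark violet glass, lying flat in the tote, loose; 31 mm diameter, 10 mm high, 45 g. Origin: centre of its underside, z up along its axis.
- ring_b: Black knurled round lens ring with clear grey glass, lying flat in the tote, loose; 31 mm diameter, 10 mm high, 45 g. Origin: centre of its underside, z up along its axis.
- stray_ring: The stray: black knurled round lens ring with dark violet glass, lying flat on the worktop to the left or right of the tote; 31 mm diameter, 10 mm high, 45 g. Take it by its rim. Origin: centre of its underside, z up along its axis.
- brass_weight: Bystander: brass weight with a knob, 29 mm diameter, 47 mm high, standing loose on the worktop on the other side of the tote from the stray ring. Origin: centre of its underside.
- glue_bottle: Bystander: blue bottle with white cap, 40 mm diameter, 86 mm high, loose. Origin: centre of its underside.
- tape_roll: Bystander: dark brown roll of tape lying flat, 55 mm diameter, 19 mm high, loose. Origin: centre of its underside.
Mind the look-alikes: they are no part of the job. Leave any black look-alike of the tote alone.

How it is judged (in metres and radians):
On the way:
1. the stray ring lies released in the tote, the tote flat (x of stray_ring in the frame of tote between -0.08 and 0.08 m and y of stray_ring in the frame of tote between -0.08 and 0.08 m and z of stray_ring in the frame of tote between -0.005 and 0.03 m and angle between tote's own z axis and vertical below 0.15 rad and contact force between the fingers and stray_ring below 0.1 N and linear speed of stray_ring below 0.05 m/s), for 0.2 s.
At the end, for the whole second after the job is handed in: Fingers hold the tote at rest, tilted 20 to 46 deg: blue bottom corner under 30 mm, its two neighbour corners over 20 mm, grip point over 110 mm above the worktop; all three ring centres at rest in the blue floor square; weight, bottle and tape roll within 20 mm of their starts (x of ring_a in the frame of tote between -0.08 and 0.005 m and y of ring_a in the frame of tote between -0.08 and 0.005 m and z of ring_a in the frame of tote between -0.005 and 0.03 m and linear speed of each of ring_a, ring_b, stray_ring, tote below 0.02 m/s and x of ring_b in the frame of tote between -0.08 and 0.005 m and y of ring_b in the frame of tote between -0.08 and 0.005 m and z of ring_b in the frame of tote between -0.005 and 0.03 m and x of stray_ring in the frame of tote between -0.08 and 0.005 m and y of stray_ring in the frame of tote between -0.08 and 0.005 m and z of stray_ring in the frame of tote between -0.005 and 0.03 m and angle between tote's own z axis and vertical between 0.35 and 0.8 rad and height (world z) of blue_corner below 0.03 m and height (world z) of each of corner_left, corner_right above 0.02 m and height (world z) of tote_grip above 0.11 m and contact force between the fingers and tote above 1 N and distance of each of brass_weight, glue_bottle, tape_roll from where it was at the start of the episode below 0.02 m); the arm keeps its last pose, push and grip.
It fails at once if a bystander is pushed away or knocked over (distance of any of brass_weight, glue_bottle, tape_roll from where it was at the start of the episode above 0.02 m or angle between any of brass_weight, glue_bottle, tape_roll's own z axis and vertical above 0.5 rad).
It also fails if it takes over 48 s, if anything falls off the work surface, if the arm or the gripper's body presses on something with over 40 N, if the wrist force passes 120 N, or if a joint passes its speed limit or range.

## Working session

There is one attempt and no reset: what is moved stays moved. The work goes in short steps, Python scripts to look and compute and a shell command to move; the robot and the scene stay as the last step left them, time stands still between calls to the robot, and variables do not carry over. Pictures are saved under pics/ and viewed, about 8 in all and at most 12, crops included, and the job is handed in when it is done.

```bash
mkdir -p pics; ls; cat > h.py <<'E'
import numpy as np, cv2
from rig import env, eyes
def K(m):
    f=200/np.tan(np.radians(m["vfov"])/2); return f
def pix2world(m,u,v,z):
    f=K(m); d=np.array([(u-m["cx"])/f,(v-m["cy"])/f]); s=d.copy()
    for _ in range(30): s=d/(1+m["k1"]*(s@s))
    P=np.array(m["pose"]); r=P[:3,:3]@np.array([s[0],-s[1],-1]); o=P[:3,3]
    return o+r*(z-o[2])/r[2]
def world2pix(m,p):
    P=np.array(m["pose"]); c=P[:3,:3].T@(np.array(p)-P[:3,3]); s=np.array([c[0],-c[1]])/-c[2]
    s=s*(1+m["k1"]*(s@s)); f=K(m); return np.array([m["cx"]+f*s[0],m["cy"]+f*s[1]])
def snap(n,fn):
    im=eyes.get_image(n); cv2.imwrite(f"pics/{fn}.png",im[:,:,::-1]); return im
E
python3 - <<'E'
from h import *
a=snap("top","top0");b=snap("scene","scene0")
for n in("top","scene","wrist"):print(n,eyes.camera_model(n))
s=env.observe();print(s)
E
```

```text
pics
top {'vfov': 53.17702200161027, 'cx': 317.68449341925015, 'cy': 202.06448052833832, 'k1': -0.07701167948314751, 'pose': array([[ 0.08122811,  0.97626775, -0.20075675,  0.39003432],
       [-0.99669139,  0.07898194, -0.01918659,  0.04072432],
       [-0.00287509,  0.20165102,  0.97945322,  1.16266276],
       [ 0.        ,  0.        ,  0.        ,  1.        ]])}
scene {'vfov': 57.00571551717139, 'cx': 313.29581787471705, 'cy': 193.43398301899947, 'k1': -0.04869125209817623, 'pose': array([[ 0.61948294,  0.45730232, -0.63805601, -0.01647584],
       [-0.78466921,  0.3367672 , -0.52046334, -0.45974374],
       [-0.02313276,  0.82308106,  0.56745259,  0.60432244],
       [ 0.        ,  0.        ,  0.        ,  1.        ]])}
wrist {'vfov': 64.9931121631203, 'cx': 317.22696718144294, 'cy': 200.0065344059543, 'k1': -0.04584009898149626, 'pose': array([[ 0.32281031, -0.90357618, -0.28167994,  0.10511998],
       [ 0.94646285,  0.30778669,  0.09734185,  0.54682513],
       [-0.00125844, -0.29802255,  0.954558  ,  0.3735683 ],
       [ 0.        ,  0.        ,  0.        ,  1.        ]])}
{'time_s': 0.1, 'q': array([ 5.88247070e+01,  2.18381859e+01,  7.43781527e+01, -1.61864967e-04,
        8.38582253e+01, -1.23377387e+01]), 'qvel': array([-0.12421283, -0.020254  , -0.03808891,  0.02259436, -0.09672177,
       -0.04780939]), 'joint_efforts': array([ 4.21677658e-03, -4.49223053e+01, -2.31652164e+01, -1.75078039e-04,
        3.68270354e-03, -3.29986688e-05]), 'position': array([0.17744781, 0.52026869, 0.19207695]), 'tool_rot': array([[-6.71269562e-04,  3.22885389e-01,  9.46437835e-01],
       [-1.11490333e-03,  9.46437218e-01, -3.22885970e-01],
       [-9.99999153e-01, -1.27193021e-03, -2.75328503e-04]]), 'ft_force': array([-0.37239233, -0.45190925, -0.63969736]), 'wrist_torque': array([ 0.00263242,  0.03400936, -0.06484825]), 'grip_width': 0.08532485380498145}
```

View pics/top0.png

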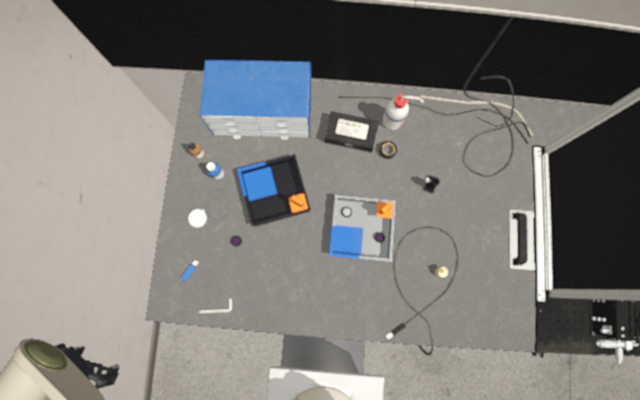

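View pics/scene0.png

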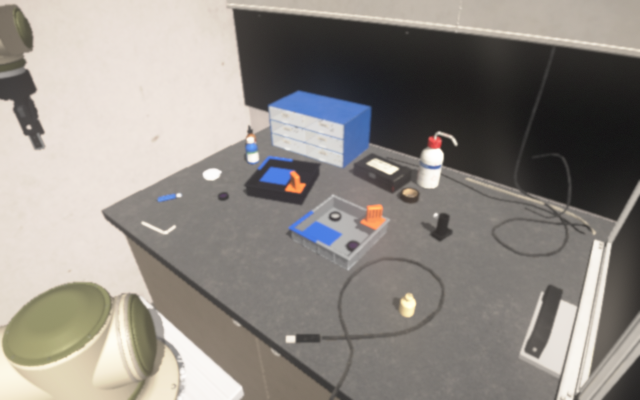

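Top image: the grey tote is at (363,227), with its blue corner at (346,242) and its tab at (385,210). The black look-alike tote is at (272,190). Candidates for the stray ring are the black disc at (236,241), the disc at (379,237) inside the tote (violet, ring_a), (346,212) inside the tote (clear, ring_b), the tape roll at (388,149) and the black stand at (431,183). I choose (236,241) and will check it in a close crop.

```bash
python3 - <<'E'
from h import *
im=cv2.imread("pics/top0.png")
a=cv2.resize(im[185:270,315:415],None,fx=5,fy=5,interpolation=cv2.INTER_CUBIC)
b=cv2.resize(im[215:265,210:260],None,fx=5,fy=5,interpolation=cv2.INTER_CUBIC)
o=np.zeros((425,760,3),np.uint8);o[:,:500]=a;o[:250,505:755]=b
cv2.imwrite("pics/c1.png",o)
m=eyes.camera_model("top")
g=cv2.cvtColor(im,cv2.COLOR_BGR2GRAY)
def cen(x0,y0,x1,y1,t):
    w=g[y0:y1,x0:x1]<t; n,l,s,c=cv2.connectedComponentsWithStats(w.astype(np.uint8)); k=1+np.argmax(s[1:,4]); return c[k]+[x0,y0],s[k]
p,s=cen(224,229,249,253,40);print(p,s,pix2world(m,*p,.008))
for n,u,v,z in(("weight",442,271,.03),("tape",388,149,.01),("bottle",215,170,.05),("tab",385,210,.08)):print(n,pix2world(m,u,v,z))
E
```

```text
Traceback (most recent call last):
ValueError: attempt to get argmax of an empty sequence
```

View pics/c1.png

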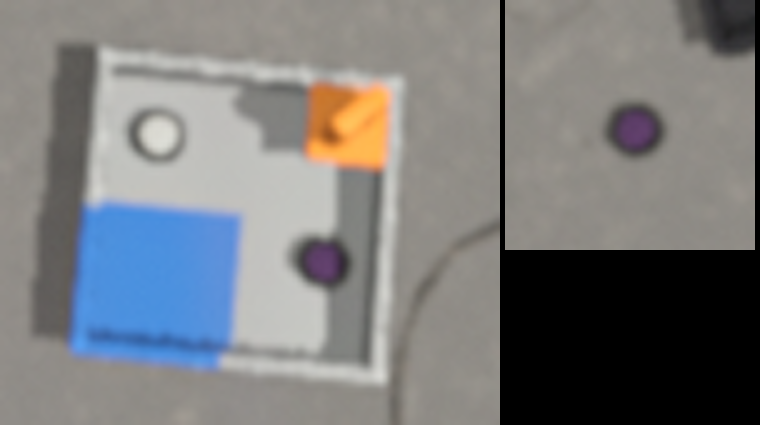

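The crop confirms the stray ring, with its violet glass, at pixel (236,241). The grey tote's rim corners in the crop are TL (100,48), TR (403,78), BR (387,383) and BL (70,353, blue), and the tab top runs along the diagonal.

```bash
python3 - <<'E'
from h import *
m=eyes.camera_model("top")
c=lambda x,y,x0=315,y0=185:(x0+(x+.5)/5-.5,y0+(y+.5)/5-.5)
W=[pix2world(m,*c(*p),.04)[:2] for p in((100,48),(403,78),(387,383),(70,353))]
TL,TR,BR,BL=W;print(W,[np.linalg.norm(W[i]-W[i-1]) for i in range(4)])
# tote frame: blue BL=(-,-), tab TR=(+,+); right handed z up
ctr=np.mean(W,0);
for sgn in(0,):
    a=BR-BL+TR-TL; b=TL-BL+TR-BR   # candidates
    print("cross a x b",a[0]*b[1]-a[1]*b[0])
    th=np.arctan2(a[1],a[0]); th2=np.arctan2(b[1],b[0]); print(np.degrees([th,th2]))
print("ctr",ctr,"tab dir",np.degrees(np.arctan2(*(TR-BL)[::-1])))
print("tab top",[pix2world(m,*c(*p),.084) for p in((345,128),(378,97))])
print("stray",pix2world(m,*c(635-505,130,210,215),.009))
print("ra",pix2world(m,*c(322,262),.013),"rb",pix2world(m,*c(158,135),.013))
for n,u,v,z in(("weight",442,271,.03),("tape",388,149,.01),("bottle",215,170,.05)):print(n,pix2world(m,u,v,z))
E
```

```text
[array([0.64712374, 0.01603214]), array([ 0.64359448, -0.15920191]), array([ 0.46875152, -0.15795428]), array([0.47144062, 0.0199796 ])] [np.float64(0.175727466699174), np.float64(0.1752695796743947), np.float64(0.1748474077082131), np.float64(0.17795420024093017)]
cross a x b 0.12382687325894574
[-91.00872481  -0.84911014]
ctr [ 0.55772759 -0.07028611] tab dir -46.14591684287125
tab top [array([ 0.60297942, -0.12061713,  0.084     ]), array([ 0.62182469, -0.13799818,  0.084     ])]
stray [0.49342773 0.29159277 0.009     ]
ra [ 0.53719397 -0.12182332  0.013     ] rb [ 0.60403148 -0.02216812  0.013     ]
weight [ 0.45268389 -0.3025536   0.03      ]
tape [ 0.80757078 -0.13625494  0.01      ]
bottle [0.68893919 0.36805718 0.05      ]
```

```bash
python3 -m pendant '{"travel":[[26,-19,0],[26,-19,0],[26,-19,0],[26,-19,0],[26,-19,0],[26,-19,0],[26,-19,-10],[26,-19,-10],[26,-19,-10],[26,-19,-10],[28,-19,-10],[28,-19,-10],[0,0,0],[0,0,0]],"delta_rot":[[0,0,-0.03],[0,0,-0.03],[0,0,-0.03],[0,0,-0.03],[0,0,-0.03],[0,0,-0.03],[0,0,-0.03],[0,0,-0.03],[0,0,-0.03],[0,0,-0.03],[0,0,-0.03],[0,0,-0.03],[0,0,0],[0,0,0]]}' 50 40
python3 - <<'E'
from h import *
im=snap("wrist","w1"); m=eyes.camera_model("wrist"); s=env.observe(); print(s["position"],s["tool_rot"][:,1],s["grip_width"],world2pix(m,[.4934,.2916,.009]),world2pix(m,s["position"]))
E
```

```text
time_s: 1.27
position: [0.4942, 0.2913, 0.1314]
tool_rot: [[-0.002, 0.638, 0.77], [-0.001, 0.77, -0.638], [-1.0, -0.002, -0.001]]
ft_force: [0.5, 0.1, 0.9]
grip_width: 0.05
[0.49345119 0.29223028 0.13208761] [ 0.63618027  0.77153971 -0.00106417] 0.049998373887961724 [315.67059857 183.63118159] [315.35337269 231.78903032]
```

View pics/w1.png

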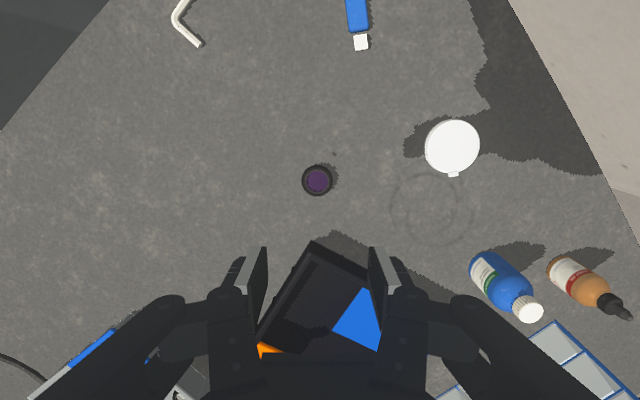

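The wrist view shows the stray ring at (317,180), about 3 px from where I predicted. The black tote's corner is at (312,242), outside the descending fingers.

```bash
python3 -m pendant '{"travel":[[-1,1,-25],[-1,0,-25],[0,0,-25],[0,0,-20],[0,0,-15],[0,0,-10],[0,0,-5],[0,0,-2],[0,0,0]],"delta_rot":[[0,0,0],[0,0,0],[0,0,0],[0,0,0],[0,0,0],[0,0,0],[0,0,0],[0,0,0],[0,0,0]]}'
python3 -m pendant '{"travel":[[0,0,0],[0,0,0],[0,0,0],[0,0,0],[0,0,0],[0,0,0],[0,0,0],[0,0,0]],"delta_rot":[[0,0,0],[0,0,0],[0,0,0],[0,0,0],[0,0,0],[0,0,0],[0,0,0],[0,0,0]]}' 10 30
```

```text
time_s: 2.07
position: [0.4916, 0.2939, 0.0061]
tool_rot: [[0.001, 0.635, 0.772], [0.0, 0.772, -0.635], [-1.0, 0.001, 0.0]]
ft_force: [-0.1, 0.3, 0.5]
grip_width: 0.0499
time_s: 2.73
position: [0.4916, 0.2935, 0.0056]
tool_rot: [[0.0, 0.636, 0.772], [0.0, 0.772, -0.636], [-1.0, 0.0, 0.0]]
ft_force: [0.4, -0.0, -0.3]
grip_width: 0.0101
```

It closed to 10 mm, so the grasp missed, probably because the tips passed over the ring. I'll open, rise and look.

```bash
python3 -m pendant '{"travel":[[0,0,0],[0,0,0],[0,0,0],[0,0,20],[0,0,30],[0,0,30],[0,0,30],[0,0,15],[0,0,0],[0,0,0]],"delta_rot":[[0,0,0],[0,0,0],[0,0,0],[0,0,0],[0,0,0],[0,0,0],[0,0,0],[0,0,0],[0,0,0],[0,0,0]]}' 50
python3 - <<'E'
from h import *
im=snap("wrist","w2"); m=eyes.camera_model("wrist"); s=env.observe()
g=im.max(2); roi=g[120:235,250:390]; w=(roi<60).astype(np.uint8); n,l,st,c=cv2.connectedComponentsWithStats(w)
for i in range(1,n):
    if st[i,4]>100: print(st[i],c[i]+[250,120],pix2world(m,*(c[i]+[250,120]),.009))
print(s["position"])
cv2.imwrite("pics/w2c.png",im[100:300,200:450,::-1])
E
```

```text
time_s: 3.57
position: [0.4917, 0.2936, 0.1309]
tool_rot: [[0.001, 0.636, 0.772], [0.0, 0.772, -0.636], [-1.0, 0.001, 0.001]]
ft_force: [0.5, 0.1, 0.3]
grip_width: 0.0504
[ 51  48  31  31 250] [316.684 181.   ] [0.48925136 0.29557713 0.009     ]
[0.49115777 0.29336248 0.12983393]
```

View pics/w2c.png

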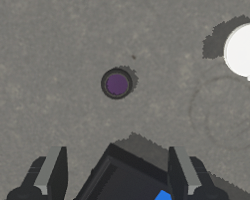

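```bash
python3 -m pendant '{"travel":[[-1,1,-25],[-1,1,-25],[0,0,-25],[0,0,-25],[0,0,-15],[0,0,-8],[0,0,-4],[0,0,-1],[0,0,0]],"delta_rot":[[0,0,0],[0,0,0],[0,0,0],[0,0,0],[0,0,0],[0,0,0],[0,0,0],[0,0,0],[0,0,0]]}' 40
python3 -m pendant '{"travel":[[0,0,-2],[0,0,-1],[0,0,0]],"delta_rot":[[0,0,0],[0,0,0],[0,0,0]]}'
```

```text
time_s: 4.37
position: [0.4898, 0.2956, 0.0029]
tool_rot: [[0.0, 0.636, 0.772], [0.0, 0.772, -0.636], [-1.0, 0.0, 0.0]]
ft_force: [0.0, 0.3, 0.4]
grip_width: 0.0402
time_s: 4.62
position: [0.4897, 0.2956, -0.0]
tool_rot: [[0.001, 0.636, 0.772], [0.0, 0.772, -0.636], [-1.0, 0.001, 0.0]]
ft_force: [-0.4, 0.1, -0.7]
grip_width: 0.0399
```

```bash
python3 -m pendant '{"travel":[[0,0,-1],[0,0,-1],[0,0,-1],[0,0,0]],"delta_rot":[[0,0,0],[0,0,0],[0,0,0],[0,0,0]]}'
python3 -m pendant '{"travel":[[0,0,0],[0,0,0],[0,0,0],[0,0,0],[0,0,0],[0,0,0]],"delta_rot":[[0,0,0],[0,0,0],[0,0,0],[0,0,0],[0,0,0],[0,0,0]]}' 22 30
```

```text
time_s: 4.95
position: [0.4895, 0.2955, -0.0035]
tool_rot: [[-0.0, 0.636, 0.772], [-0.0, 0.772, -0.636], [-1.0, -0.0, -0.0]]
ft_force: [-0.8, 0.4, 0.5]
grip_width: 0.0398
time_s: 5.45
position: [0.4896, 0.2955, -0.0034]
tool_rot: [[0.0, 0.636, 0.772], [-0.0, 0.772, -0.636], [-1.0, 0.0, 0.0]]
ft_force: [0.5, -0.3, -0.0]
grip_width: 0.022
```

```bash
python3 - <<'E'
from h import *
im=snap("wrist","w3"); m=eyes.camera_model("wrist"); s=env.observe()
print(world2pix(m,s["position"]),world2pix(m,[.4893,.2956,.009]))
cv2.imwrite("pics/w3c.png",cv2.resize(im[130:330,200:450,::-1],None,fx=2.4,fy=2.4))
E
```

```text
[315.36890067 231.8255396 ] [315.01509222 239.68130681]
```

View pics/w3c.png

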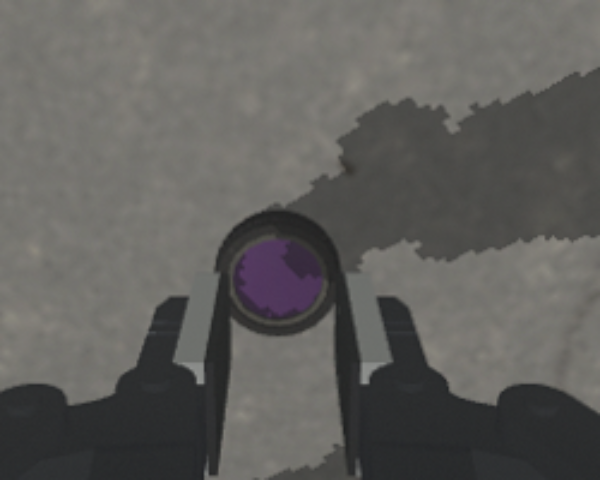

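```bash
python3 - <<'E'
from h import *
m=eyes.camera_model("wrist"); s=env.observe(); p=s["position"]; R=s["tool_rot"]
for h in (0,5,10,15,20,30,40):
  for g in(11,15):
    a=[(world2pix(m,p-h/1e3*R[:,0]+sg*g/1e3*R[:,1]+dz*.011*R[:,2])-[200,130])*2.4 for dz in(-1,1) for sg in(-1,1)]
    print(h,g,np.round(a).astype(int).tolist())
for z in(0,.01): print("ring",z,np.round([(world2pix(m,np.array([.4893,.2956,z])+.0155*d)-[200,130])*2.4 for d in(R[:,1],-R[:,1],R[:,2],-R[:,2])]).astype(int).tolist())
E
```

```text
0 11 [[234, 205], [320, 205], [235, 283], [318, 283]]
0 15 [[218, 205], [335, 205], [220, 283], [334, 283]]
5 11 [[233, 212], [321, 212], [234, 291], [319, 291]]
5 15 [[217, 212], [337, 212], [219, 291], [335, 291]]
10 11 [[231, 219], [322, 219], [233, 300], [320, 300]]
10 15 [[215, 219], [338, 219], [217, 300], [336, 300]]
15 11 [[230, 227], [323, 227], [232, 310], [321, 310]]
15 15 [[213, 226], [340, 227], [216, 310], [338, 310]]
20 11 [[229, 235], [324, 235], [231, 320], [322, 320]]
20 15 [[211, 235], [341, 235], [214, 319], [339, 320]]
30 11 [[226, 252], [326, 252], [228, 341], [325, 341]]
30 15 [[207, 252], [345, 252], [210, 341], [342, 341]]
40 11 [[222, 272], [329, 272], [225, 365], [327, 365]]
40 15 [[203, 272], [349, 272], [206, 365], [346, 365]]
ring 0 [[337, 249], [216, 249], [276, 303], [276, 191]]
ring 0.01 [[340, 265], [212, 265], [276, 322], [276, 205]]
```

```bash
python3 -m pendant '{"travel":[[0,0,0],[0,0,0],[0,0,0],[0,0,0]],"delta_rot":[[0,0,0],[0,0,0],[0,0,0],[0,0,0]]}' 12 40
python3 -m pendant '{"travel":[[0,0,5],[0,0,10],[0,0,10],[0,0,0],[0,0,0]],"delta_rot":[[0,0,0],[0,0,0],[0,0,0],[0,0,0],[0,0,0]]}'
python3 - <<'E'
from h import *
im=snap("wrist","w4"); 
cv2.imwrite("pics/w4c.png",cv2.resize(im[130:330,200:450,::-1],None,fx=2.4,fy=2.4))
E
```

```text
time_s: 5.83
position: [0.4896, 0.2955, -0.0034]
tool_rot: [[-0.0, 0.636, 0.772], [0.0, 0.772, -0.636], [-1.0, -0.0, -0.0]]
ft_force: [0.0, -0.2, 0.3]
grip_width: 0.0117
time_s: 6.25
position: [0.4901, 0.2957, 0.0227]
tool_rot: [[0.002, 0.636, 0.772], [0.001, 0.772, -0.636], [-1.0, 0.002, 0.001]]
ft_force: [0.4, -0.1, -0.8]
grip_width: 0.0118
```

View pics/w4c.png

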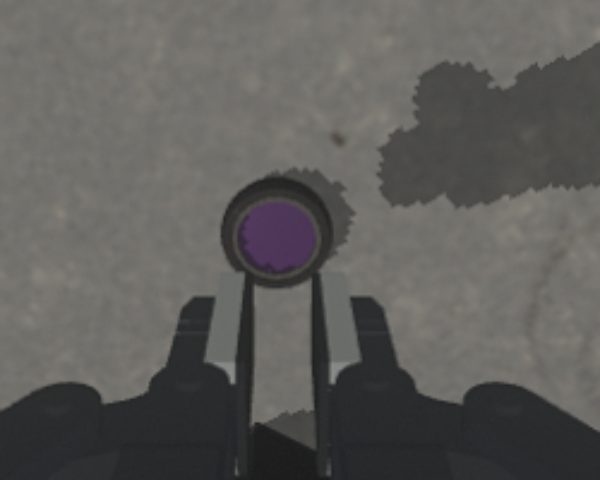

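The tips in the picture stop about 40 mm short of the stated TCP, so they are still above the ring. I'll go lower in small steps and watch the force.

```bash
python3 -m pendant '{"travel":[[0,0,0],[0,0,0],[0,0,0],[0,0,-8],[0,0,-8],[0,0,-6],[0,0,-4],[0,0,-2],[0,0,-2],[0,0,-1],[0,0,0]],"delta_rot":[[0,0,0],[0,0,0],[0,0,0],[0,0,0],[0,0,0],[0,0,0],[0,0,0],[0,0,0],[0,0,0],[0,0,0],[0,0,0]]}' 42
python3 -m pendant '{"travel":[[0,0,-2],[0,0,-2],[0,0,0]],"delta_rot":[[0,0,0],[0,0,0],[0,0,0]]}'
python3 -m pendant '{"travel":[[0,0,-2],[0,0,-1],[0,0,0]],"delta_rot":[[0,0,0],[0,0,0],[0,0,0]]}'
python3 - <<'E'
from h import *
im=snap("wrist","w5"); 
cv2.imwrite("pics/w5c.png",cv2.resize(im[130:330,200:450,::-1],None,fx=2.4,fy=2.4))
E
```

```text
time_s: 7.22
position: [0.4896, 0.2955, -0.0095]
tool_rot: [[-0.0, 0.636, 0.772], [-0.0, 0.772, -0.636], [-1.0, -0.0, -0.0]]
ft_force: [0.4, -0.2, -0.5]
grip_width: 0.0419
time_s: 7.47
position: [0.4895, 0.2955, -0.0136]
tool_rot: [[-0.0, 0.636, 0.772], [-0.0, 0.772, -0.636], [-1.0, -0.0, -0.0]]
ft_force: [-1.2, -0.1, 0.2]
grip_width: 0.0421
time_s: 7.72
position: [0.4895, 0.2955, -0.0166]
tool_rot: [[-0.0, 0.636, 0.772], [-0.0, 0.772, -0.636], [-1.0, -0.0, -0.0]]
ft_force: [-0.7, -0.2, 0.2]
grip_width: 0.0422
```

View pics/w5c.png

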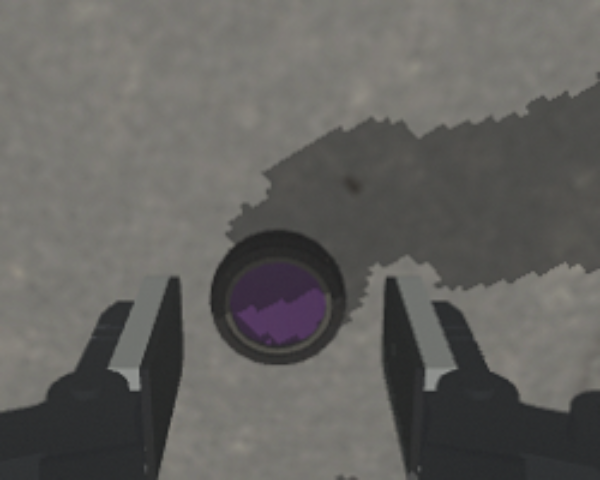

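The tips are now about 15 mm above the ring by the scale in the picture (4.8 against 4.4 px/mm), and laterally centred. I'll continue down about 20 mm, watching for contact.

```bash
python3 -m pendant '{"travel":[[0,0,-4],[0,0,-4],[0,0,-3],[0,0,-2],[0,0,0]],"delta_rot":[[0,0,0],[0,0,0],[0,0,0],[0,0,0],[0,0,0]]}'
python3 -m pendant '{"travel":[[0,0,-2],[0,0,-1],[0,0,0]],"delta_rot":[[0,0,0],[0,0,0],[0,0,0]]}'
python3 -m pendant '{"travel":[[0,0,-1],[0,0,-1],[0,0,0]],"delta_rot":[[0,0,0],[0,0,0],[0,0,0]]}'
python3 - <<'E'
from h import *
im=snap("wrist","w6"); print(env.observe()["ft_force"])
cv2.imwrite("pics/w6c.png",cv2.resize(im[130:330,200:450,::-1],None,fx=2.4,fy=2.4))
E
```

```text
time_s: 8.18
position: [0.4893, 0.2954, -0.03]
tool_rot: [[-0.001, 0.636, 0.772], [-0.0, 0.772, -0.636], [-1.0, -0.001, -0.001]]
ft_force: [0.5, -0.1, 0.5]
grip_width: 0.0421
time_s: 8.43
position: [0.4895, 0.2955, -0.0326]
tool_rot: [[-0.0, 0.636, 0.772], [-0.0, 0.772, -0.636], [-1.0, -0.0, -0.0]]
ft_force: [-0.5, -0.3, 0.4]
grip_width: 0.0415
time_s: 8.68
position: [0.4895, 0.2955, -0.0345]
tool_rot: [[-0.0, 0.636, 0.772], [-0.0, 0.772, -0.636], [-1.0, -0.0, -0.0]]
ft_force: [-0.4, -0.9, -0.6]
grip_width: 0.0422
[ 0.31453454  0.05045536 -0.66005352]
```

View pics/w6c.png

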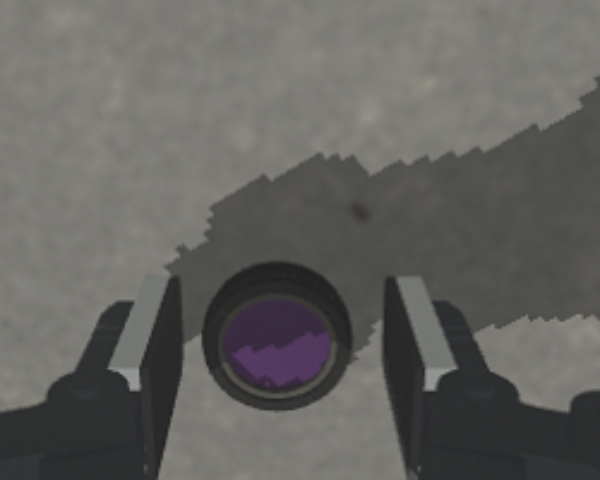

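The ring's scale now matches the tips' scale, so the tips are near the ring's top. I'll go about 6 mm lower, then close.

```bash
python3 -m pendant '{"travel":[[0,0,-2],[0,0,-1],[0,0,-1],[0,0,0]],"delta_rot":[[0,0,0],[0,0,0],[0,0,0],[0,0,0]]}'
python3 -m pendant '{"travel":[[0,0,-1],[0,0,-1],[0,0,0]],"delta_rot":[[0,0,0],[0,0,0],[0,0,0]]}'
python3 -m pendant '{"travel":[[0,0,0],[0,0,0],[0,0,0],[0,0,0],[0,0,0]],"delta_rot":[[0,0,0],[0,0,0],[0,0,0],[0,0,0],[0,0,0]]}' 22 30
```

```text
time_s: 9.07
position: [0.4895, 0.2955, -0.0386]
tool_rot: [[-0.0, 0.636, 0.772], [-0.0, 0.772, -0.636], [-1.0, -0.0, -0.0]]
ft_force: [0.8, 0.6, 0.2]
grip_width: 0.0423
time_s: 9.32
position: [0.4896, 0.2955, -0.0404]
tool_rot: [[0.0, 0.636, 0.772], [-0.0, 0.772, -0.636], [-1.0, 0.0, 0.0]]
ft_force: [0.3, -0.0, 0.0]
grip_width: 0.0423
time_s: 9.73
position: [0.4904, 0.2957, -0.039]
tool_rot: [[0.002, 0.635, 0.772], [0.001, 0.772, -0.636], [-1.0, 0.002, 0.001]]
ft_force: [-1.5, -0.6, 12.3]
grip_width: 0.0285
```

```bash
python3 -m pendant '{"travel":[[0,0,0],[0,0,0],[0,0,0]],"delta_rot":[[0,0,0],[0,0,0],[0,0,0]]}'
python3 - <<'E'
from h import *
im=snap("wrist","w7")
# rim glass centroid: violet
b=im.astype(int); w=((b[:,:,2]-b[:,:,1])>20)&(b[:,:,0]-b[:,:,1]>8); w[:, :200]=0; w[:130]=0;w[330:]=0;w[:,450:]=0
ys,xs=np.nonzero(w);print(len(xs),(xs.mean()-200)*2.4,(ys.mean()-130)*2.4,(np.ptp(xs))*2.4,(ys.min()-130)*2.4,(ys.max()-130)*2.4)
E
```

```text
time_s: 9.98
position: [0.4904, 0.2957, -0.039]
tool_rot: [[0.002, 0.636, 0.772], [0.001, 0.772, -0.636], [-1.0, 0.002, 0.001]]
ft_force: [-0.5, -1.2, 12.3]
grip_width: 0.0288
839 284.9277711561382 360.4891537544696 103.2 309.59999999999997 396.0
```

It stopped at 28.8 mm with 12 N upwards, so the tips are wedged on the ring's top edge. I'll reopen, go about 5 mm lower and close again.

```bash
python3 -m pendant '{"travel":[[0,0,0],[0,0,0],[0,0,0],[0,0,-1],[0,0,-1],[0,0,-1],[0,0,0]],"delta_rot":[[0,0,0],[0,0,0],[0,0,0],[0,0,0],[0,0,0],[0,0,0],[0,0,0]]}' 42
python3 -m pendant '{"travel":[[0,0,-1],[0,0,-1],[0,0,0]],"delta_rot":[[0,0,0],[0,0,0],[0,0,0]]}'
python3 -m pendant '{"travel":[[0,0,0],[0,0,0],[0,0,0],[0,0,0],[0,0,0]],"delta_rot":[[0,0,0],[0,0,0],[0,0,0],[0,0,0],[0,0,0]]}' 22 30
```

```text
time_s: 10.62
position: [0.4897, 0.2956, -0.0406]
tool_rot: [[0.001, 0.635, 0.772], [0.0, 0.772, -0.635], [-1.0, 0.001, 0.001]]
ft_force: [-8.1, -4.1, 31.3]
grip_width: 0.042
time_s: 10.87
position: [0.4898, 0.2956, -0.0407]
tool_rot: [[0.002, 0.635, 0.772], [0.0, 0.772, -0.635], [-1.0, 0.002, 0.002]]
ft_force: [-13.6, -6.7, 49.8]
grip_width: 0.0422
time_s: 11.28
position: [0.4921, 0.2969, -0.0392]
tool_rot: [[0.008, 0.635, 0.772], [0.003, 0.772, -0.635], [-1.0, 0.008, 0.004]]
ft_force: [-10.9, -1.4, 55.3]
grip_width: 0.0294
```

The tips touch the worktop at TCP z about -40 mm, so the true tips are about 40 mm behind the stated TCP. The 29 mm stop is the ring itself. I'll relieve the push and lift.

```bash
python3 -m pendant '{"travel":[[0,0,2],[0,0,2],[0,0,2],[0,0,2],[0,0,10],[0,0,20],[0,0,30],[0,0,30],[0,0,30],[0,0,0]],"delta_rot":[[0,0,0],[0,0,0],[0,0,0],[0,0,0],[0,0,0],[0,0,0],[0,0,0],[0,0,0],[0,0,0],[0,0,0]]}'
python3 - <<'E'
from h import *
im=snap("wrist","w8")
b=im.astype(int); w=((b[:,:,2]-b[:,:,1])>20)&(b[:,:,0]-b[:,:,1]>8)
n,l,s,c=cv2.connectedComponentsWithStats(w.astype(np.uint8))
for i in range(1,n):
  if s[i,4]>60: print(s[i],c[i],(c[i]-[200,130])*2.4)
E
```

```text
time_s: 12.12
position: [0.492, 0.2964, 0.0885]
tool_rot: [[0.009, 0.635, 0.772], [0.003, 0.772, -0.635], [-1.0, 0.008, 0.005]]
ft_force: [-0.0, 1.4, -0.0]
grip_width: 0.0289
[297 273  44  22 490] [321.3755102 284.6122449] [291.30122449 371.06938776]
```

The ring stayed between the pads (violet at the same pixel after the lift, opening 28.9 mm). I'll carry it over the tote at tote (-25,-25).

```bash
python3 -m pendant '{"travel":[[4,-20,0],[4,-27,0],[4,-28,0],[4,-29,0],[4,-29,0],[4,-29,0],[4,-29,0],[4,-29,0],[4,-29,0],[4,-29,0],[3,-28,0],[0,-22,0],[0,-14,0],[0,0,0],[0,0,0]],"delta_rot":[[-0.003,0.009,0],[0,0,-0.01],[0,0,-0.01],[0,0,-0.01],[0,0,-0.01],[0,0,-0.01],[0,0,-0.01],[0,0,-0.01],[0,0,-0.01],[0,0,-0.01],[0,0,-0.01],[0,0,-0.01],[0,0,-0.01],[0,0,0],[0,0,0]]}'
python3 - <<'E'
from h import *
im=snap("top","top1"); print(env.observe()["position"])
E
```

```text
time_s: 13.42
position: [0.5319, -0.0466, 0.0817]
tool_rot: [[-0.011, 0.724, 0.689], [-0.001, 0.689, -0.724], [-1.0, -0.009, -0.007]]
ft_force: [0.9, 0.5, -0.6]
grip_width: 0.0289
[ 0.53203134 -0.04593756  0.08190826]
```

```bash
python3 -m pendant '{"travel":[[1,0,-25],[1,0,-25],[1,0,-20],[0,0,-15],[0,0,-12],[0,0,-8],[0,0,-5],[0,0,-3],[0,0,0]],"delta_rot":[[0.001,-0.011,0],[0,0,0],[0,0,0],[0,0,0],[0,0,0],[0,0,0],[0,0,0],[0,0,0],[0,0,0]]}'
```

```text
time_s: 14.22
position: [0.5355, -0.0461, -0.0305]
tool_rot: [[0.001, 0.723, 0.691], [-0.001, 0.691, -0.723], [-1.0, 0.0, 0.002]]
ft_force: [-0.6, 0.5, 0.1]
grip_width: 0.0289
```

```bash
python3 -m pendant '{"travel":[[0,0,-1],[0,0,-1],[0,0,0]],"delta_rot":[[0,0,0],[0,0,0],[0,0,0]]}'
python3 -m pendant '{"travel":[[0,0,0],[0,0,0],[0,0,0],[0,0,0],[0,0,20],[0,0,25],[0,0,30],[0,0,30],[0,0,30],[0,0,0]],"delta_rot":[[0,0,0],[0,0,0],[0,0,0],[0,0,0],[0,0,0],[0,0,0],[0,0,0],[0,0,0],[0,0,0],[0,0,0]]}' 45
python3 - <<'E'
from h import *
im=snap("wrist","w9"); t=snap("top","top2"); s=snap("scene","scene2")
o=np.zeros((500,800,3),np.uint8)
o[:250,:400]=cv2.resize(im,(400,250))[:,:,::-1]
o[250:,:400]=cv2.resize(s,(400,250))[:,:,::-1]
o[:340,400:]=cv2.resize(t[185:270,315:415],(400,340),interpolation=cv2.INTER_CUBIC)[:,:,::-1]
cv2.imwrite("pics/m1.png",o)
E
```

```text
time_s: 14.47
position: [0.5358, -0.0465, -0.0321]
tool_rot: [[0.002, 0.723, 0.69], [-0.001, 0.69, -0.723], [-1.0, 0.001, 0.002]]
ft_force: [0.5, 1.0, 0.6]
grip_width: 0.0288
time_s: 15.3
position: [0.5382, -0.0472, 0.1082]
tool_rot: [[0.011, 0.723, 0.69], [-0.004, 0.691, -0.723], [-1.0, 0.005, 0.011]]
ft_force: [0.8, -0.7, 0.2]
grip_width: 0.0453
```

View pics/m1.png

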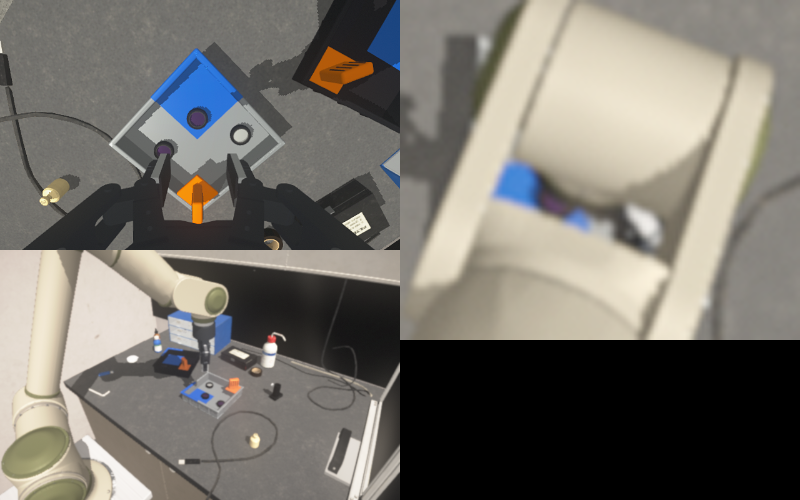

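The montage shows the stray ring resting in the blue area of the tote at (197,118), with the clear ring at (240,133) and the violet one at (165,148). The tote is flat and the weight is untouched. Next I'll locate the tote and tab from this wrist view.

```bash
python3 - <<'E'
from h import *
im=cv2.imread("pics/w9.png"); m=eyes.camera_model("wrist"); s=env.observe(); print(s["position"],s["tool_rot"])
h=cv2.cvtColor(im,cv2.COLOR_BGR2HSV)
c=np.array([.5577,-.0703]); 
for yaw in(-91,):
  y=np.radians(yaw); X=np.array([np.cos(y),np.sin(y)]);Y=np.array([-X[1],X[0]])
  T=lambda a,b,z:np.r_[c+a*X+b*Y,z]
  for n,p in dict(blue=(-.088,-.088,.04),left=(-.088,.088,.04),right=(.088,-.088,.04),tabnear=(.0453,.0453,.084),tabfar=(.0707,.0707,.084)).items(): print(n,T(*p),world2pix(m,T(*p)))
for u,v in((312,77),(174,230),(456,229)): print(pix2world(m,u,v,.04))
# orange bright top
w=((h[:,:,0]<18)&(h[:,:,1]>150)&(h[:,:,2]>225)); w[:,430:]=0
n,l,st,ce=cv2.connectedComponentsWithStats(w.astype(np.uint8))
for i in range(1,n):
  if st[i,4]>80: print(st[i],ce[i])
m=eyes.camera_model("top")
cv2.imwrite("pics/w9c.png",cv2.resize(im[60:380,140:500],None,fx=1.6,fy=1.6))
E
```

```text
[ 0.5352296  -0.04637734  0.10220457] [[ 1.19141397e-03  7.23450522e-01  6.90375204e-01]
 [-7.48099429e-04  6.90376146e-01 -7.23450218e-01]
 [-9.99999010e-01  3.45459401e-04  1.36373671e-03]]
blue [0.47124921 0.01922241 0.04      ] [314.47039736  82.44305864]
left [0.64722241 0.01615079 0.04      ] [461.39250171 237.43867075]
right [ 0.46817759 -0.15675079  0.04      ] [170.31815281 239.0248256 ]
tabnear [ 0.60220251 -0.11638369  0.084     ] [316.07641032 337.12483641]
tabfar [ 0.62715535 -0.14222312  0.084     ] [316.38855058 372.42903942]
[0.46735108 0.02071188 0.04      ]
[ 0.46558661 -0.14765108  0.04      ]
[0.63765226 0.01781639 0.04      ]
[283 281  40  48 462] [301.0952381  305.84632035]
[308 325  15  33 340] [316.05882353 341.67058824]
```

View pics/w9c.png

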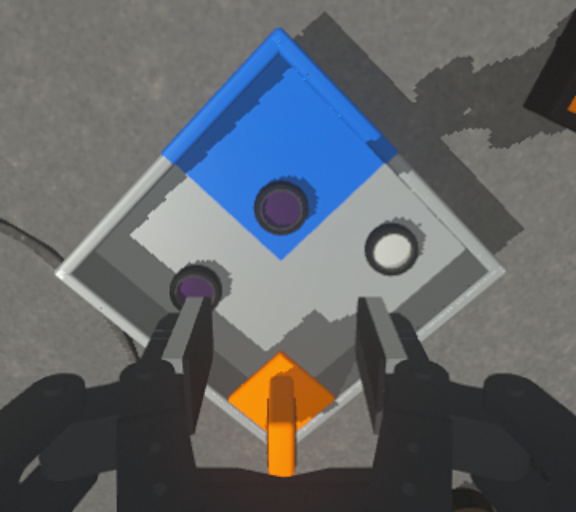

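The blade is centred at x≈316 px, as predicted (316.1 to 316.4). The three rings are at crop (281,207), (391,248) and (196,289), and the yaw matches the jaws. Now to move over the tab and descend.

```bash
python3 -m pendant '{"travel":[[10,-10,0],[15,-16,0],[20,-21,0],[20,-21,0],[10,-10,0],[4.5,-5,0],[0,0,-20],[0,0,-25],[0,0,-20],[0,0,-14],[0,0,-8],[0,0,-4],[0,0,-1],[0,0,0],[0,0,0]],"delta_rot":[[0,0,0],[0,0,0],[0,0,0],[0,0,0],[0,0,0],[0,0,0],[0,0,0],[0,0,0],[0,0,0],[0,0,0],[0,0,0],[0,0,0],[0,0,0],[0,0,0],[0,0,0]]}' 40
```

```text
time_s: 16.7
position: [0.6155, -0.1295, 0.0115]
tool_rot: [[0.003, 0.723, 0.69], [-0.001, 0.69, -0.723], [-1.0, 0.001, 0.003]]
ft_force: [0.4, -0.1, 0.2]
grip_width: 0.0401
```

```bash
python3 -m pendant '{"travel":[[0,0,0],[0,0,0],[0,0,0],[0,0,0],[0,0,0],[0,0,0]],"delta_rot":[[0,0,0],[0,0,0],[0,0,0],[0,0,0],[0,0,0],[0,0,0]]}' 5 70
```

```text
time_s: 17.2
position: [0.6154, -0.1297, 0.0114]
tool_rot: [[0.003, 0.723, 0.69], [-0.002, 0.691, -0.723], [-1.0, 0.001, 0.003]]
ft_force: [-2.5, 0.2, 6.6]
grip_width: 0.0129
```

```bash
python3 - <<'E'
from h import *
from scipy.spatial.transform import Rotation as R
p=np.array([.6154,-.1296,.0114]); c=np.array([.4752,.0151,0]); a=np.array([-.723,-.690,0]);a/=np.linalg.norm(a)
r=1e3*(p-c); print(r, a*.036)
P=[R.from_rotvec(a*.036*k).apply(r) for k in range(16)]
print(np.round(np.diff(P,axis=0),1).tolist())
E
```

```text
[ 140.2 -144.7   11.4] [-0.02604325 -0.02485456  0.        ]
[[-0.4, 0.4, 7.2], [-0.6, 0.6, 7.2], [-0.7, 0.8, 7.2], [-0.9, 1.0, 7.1], [-1.1, 1.1, 7.1], [-1.3, 1.3, 7.0], [-1.4, 1.5, 7.0], [-1.6, 1.7, 6.9], [-1.8, 1.9, 6.8], [-1.9, 2.0, 6.7], [-2.1, 2.2, 6.6], [-2.3, 2.4, 6.5], [-2.4, 2.5, 6.4], [-2.6, 2.7, 6.2], [-2.7, 2.9, 6.1]]
```

```bash
python3 -m pendant '{"travel":[[0,0,1],[-0.4,0.4,7.2],[-0.6,0.6,7.2],[-0.7,0.8,7.2],[-0.9,1,7.1],[-1.1,1.1,7.1],[0,0,0]],"delta_rot":[[0,0,0],[-0.026,-0.0249,0],[-0.026,-0.0249,0],[-0.026,-0.0249,0],[-0.026,-0.0249,0],[-0.026,-0.0249,0],[0,0,0]]}'
```

```text
time_s: 17.78
position: [0.6107, -0.1245, 0.0479]
tool_rot: [[0.126, 0.723, 0.679], [-0.131, 0.691, -0.711], [-0.983, 0.001, 0.181]]
ft_force: [-0.1, -0.2, -4.0]
grip_width: 0.0129
```

```bash
python3 -m pendant '{"travel":[[-1.3,1.3,7],[-1.4,1.5,7],[-1.6,1.7,6.9],[-1.8,1.9,6.8],[-1.9,2,6.7],[-2.1,2.2,6.6],[-2.3,2.4,6.5],[-2.4,2.5,6.4],[-2.6,2.7,6.2],[-2.7,2.9,6.1],[0,0,0],[0,0,0],[0,0,0],[0,0,0],[0,0,0],[0,0,0]],"delta_rot":[[-0.026,-0.0249,0],[-0.026,-0.0249,0],[-0.026,-0.0249,0],[-0.026,-0.0249,0],[-0.026,-0.0249,0],[-0.026,-0.0249,0],[-0.026,-0.0249,0],[-0.026,-0.0249,0],[-0.026,-0.0249,0],[-0.026,-0.0249,0],[0,0,0],[0,0,0],[0,0,0],[0,0,0],[0,0,0],[0,0,0]]}'
python3 - <<'E'
from h import *
im=snap("wrist","w10"); t=snap("top","top3"); s=snap("scene","scene3")
o=np.zeros((600,800,3),np.uint8)
o[:250,:400]=cv2.resize(im,(400,250))[:,:,::-1]
o[250:600,:400]=cv2.resize(s[170:310,240:400],(400,350),interpolation=cv2.INTER_CUBIC)[:,:,::-1]
o[:340,400:]=cv2.resize(t[185:270,315:415],(400,340),interpolation=cv2.INTER_CUBIC)[:,:,::-1]
o[345:595,400:]=cv2.resize(s,(400,250))[:,:,::-1]
cv2.imwrite("pics/m2.png",o)
E
```

```text
time_s: 19.12
position: [0.5914, -0.1048, 0.1133]
tool_rot: [[0.356, 0.723, 0.591], [-0.372, 0.69, -0.62], [-0.857, 0.001, 0.515]]
ft_force: [-0.2, -0.6, -4.4]
grip_width: 0.013
```

View pics/m2.png

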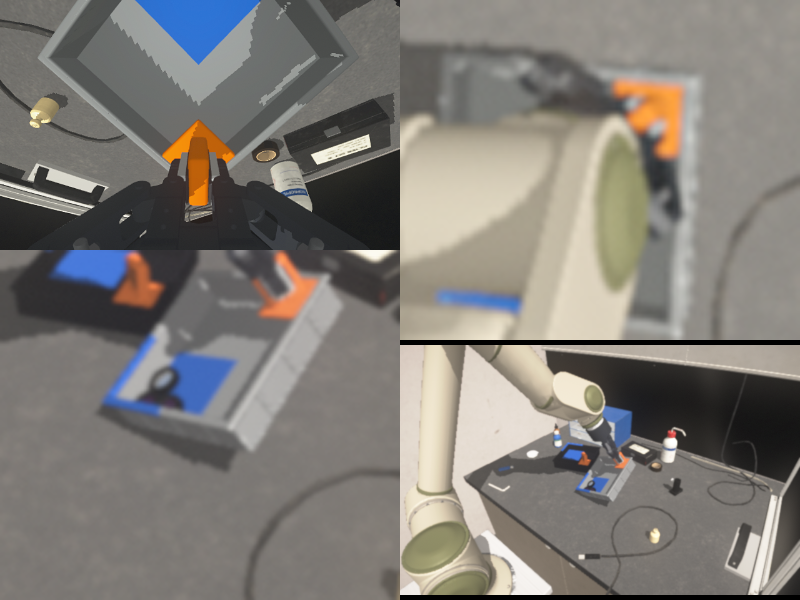

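In the montage the tote is held tilted with the blue corner down. The grey floor seen by the wrist is empty, and the scene crop shows rings at (165,380) and (172,400) on the blue. My viewings are used up, so I'll check the rest numerically by rectifying the scene picture onto the tilted floor.

```bash
cat > rect.py <<'E'
from h import *
from scipy.spatial.transform import Rotation as R
def run(cam,fn,z):
    m=eyes.camera_model(cam); im=cv2.imread(f"pics/{fn}.png").astype(int)
    y=np.radians(-91); X=np.array([np.cos(y),np.sin(y),0]);Y=np.array([-X[1],X[0],0]);Z=np.array([0,0,1.])
    a=np.array([-.723,-.690,0]);a/=np.linalg.norm(a); Q=R.from_rotvec(a*.541)
    c=np.array([.4752,.0151,.001])
    print(cam,"cols tote x -80..80, rows y 80..-80")
    for ty in range(80,-81,-6):
        row=""
        for tx in range(-80,81,4):
            p=c+Q.apply((tx/1e3+.084)*X+(ty/1e3+.084)*Y+z*Z); u,v=np.round(world2pix(m,p)).astype(int)
            if not(0<=u<640 and 0<=v<400): row+=" ";continue
            b,g,r=im[v,u]
            row+="B" if b>110 and b-r>60 else "o" if r-b>60 else "v" if b-g>15 and r-g>4 else "#" if max(b,g,r)<75 else "-" if max(b,g,r)<120 else "."
        print(row)
E
python3 -c "
from rect import *
run('scene','scene3',.010);run('wrist','w10',.010)"
```

```text
scene cols tote x -80..80, rows y 80..-80
------------------oo.....oooooooo........
-------------------.ooooooooooooo........
------..............ooooooooooooo........
--------------------.oooooooooooo........
---------------------.oooooooooo.........
--------------------------------.........
--------------------------------.........
--------------------------------.........
--------------------------------.........
..-----------.................--.........
....--------...................-.........
----------.....................-.........
---------......................-.........
----.BB........................-.........
..BBBBBBBBBBBBBBBBBBBBBB.......-.........
...BBBBBBBBBBBBBBBBBBBBB.......-.........
...BBBBBBBBBBBBBBBBBBBBB.......-.........
.-----BBBBBBBBBBBBBBBBBB.......-.........
---...--BBBBBBBBBBBBBBBB.......-.........
--.....-#BBBBBBBBBBBBBBB.......-.........
--...--##-BBBBBBBBBBBBBB......--.........
.----####-BBBBBBBBBBBBBB......--.........
--########-#--BBBBBBBBB........-.........
-vvvv######vv##-BBBBBBBB.......--........
.BBBBBBB..-.---...BB..BB.................
BBBBBBBB
[... 551 characters left out ...]
..............--------------
#------.....................-------------
  --........................-------------
   BBBBBBBBBBBBBBBBBB.......-------------
     BBBBBBBBBBBBBBBB......--------------
      BBBBBBBBBBBBBBB.......-------------
        BBBBBBBBBBBBB.......-------------
          BBBBBBBBBBB.......-------------
           BBBBBBBBBB......--------------
            BBBBBBBBB.......-------------
              BBBBBBB.......-------------
               BBBBBB......--------------
                 BBBB......--------------
                  BBB......--------------
                    B.......-------------
                     .......-------------
                       ....--------------
```

All three rings are in the corner: the clear one near (-64,-36), and violet ones near (-68,-64) and (-34,-64). The grey floor is empty. One last stillness and bystander check, then I'll hand in.

```bash
python3 -m pendant '{"travel":[[0,0,0],[0,0,0],[0,0,0],[0,0,0]],"delta_rot":[[0,0,0],[0,0,0],[0,0,0],[0,0,0]]}'
python3 - <<'E'
from h import *
a=cv2.imread("pics/scene0.png");s=snap("scene","scene4")[:,:,::-1];b=cv2.imread("pics/scene3.png")
for n,x,y in(("weight",408,305),("tape",410,194),("bottle",251,147)):
    t=a[y-14:y+14,x-14:x+14];r=cv2.matchTemplate(np.ascontiguousarray(s[y-24:y+24,x-24:x+24]),t,cv2.TM_CCOEFF_NORMED);_,v,_,l=cv2.minMaxLoc(r);print(n,v,np.array(l)-10)
print("motion",np.abs(s[200:270,280:400].astype(int)-b[200:270,280:400]).mean())
from rig import close_job
print(close_job())
E
```

```text
time_s: 19.6
position: [0.5913, -0.1045, 0.1136]
tool_rot: [[0.357, 0.723, 0.591], [-0.372, 0.691, -0.62], [-0.857, 0.001, 0.516]]
ft_force: [0.1, 0.2, -4.1]
grip_width: 0.0131
weight 0.9991844892501831 [0 0]
tape 0.999679684638977 [0 0]
bottle 0.9994396567344666 [0 0]
motion 0.7843650793650794
the job is handed in; nothing more can be done
None
```

I put the stray ring into the flat tote and released it. Then I took the tote by its orange tab and tipped it about 31° onto its blue corner. I handed the job in at 19.6 s, still holding it there. The hand-in gave no verdict.

**Last checks:**
- **Rings:** projecting the final scene picture onto the tilted floor puts all three in the blue square, near (-64,-36), (-68,-64) and (-34,-64) mm. The rest of the floor is empty.
- **Tote:** the grip is firm (13 mm opening on the 14 mm blade, about 4 N of load) and the arm is still. By calculation the grip point is about 158 mm above the worktop and the two neighbour corners about 60 mm.
- **Blue corner:** I aimed to keep it about 1 mm above the worktop. I did not measure its height directly.
- **Bystanders:** the weight, bottle and tape roll show no shift in the scene picture (0 px).

**What disagreed:** the finger ends sit about 40 mm behind the stated TCP. My first tries at the ring therefore closed on air. One later try pressed the fingertips on the worktop with up to 55 N at the wrist, under the 120 N limit. I used the corrected offset for every grasp and placement after that.

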